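# Lock off the gas valve

### The arm

A 6-joint arm with a two-finger parallel gripper is mounted at the origin on the work surface. World frame = base frame: x ahead of the robot, y to its left, z up, the work surface at z = 0. Lengths are in m, angles in rad, forces in N, time in s.
With the tool pointing down it reaches from about 0.35 to 0.875 m from the base axis. Payload 15.5 kg.
Tool frame: the origin (TCP) lies between the finger pads; the fingertips stand 17 mm ahead of it and the grasp point (between the pads) lies 2 mm behind it; x points along the fingers, y is the direction in which the jaws open and shut, and the axes are right-handed (so a half turn about x gives the same grasp; the last joint's range is limited). The gripper opens to 85 mm and grips with 20 to 120 N. Pads are 22 mm wide; open, the fingers measure 114 mm over their backs; the gripper's body (76 mm by 85 mm) begins 54 mm behind the grasp point. The pads swing forward as they close: fully open they stand 13 mm farther back than shut.
Start: joints at [-1.216, 0.494, 1.345, -0, 1.302, -0.096], TCP at [0.272, -0.563, 0.248] pointing down, gripper open.
Joint ranges: [-2.91, 2.91], [-0.82, 2.16], [0.22, 2.67], [-1.22, 4.37], [0.12, 2.79], [-3.08, 3.08]. Speed limits (rad/s): [1.89, 1.89, 2.57, 3.01, 3.01, 3.01].

### API

Orientations are given as a rotation vector (axis times angle).
In Python, from rig import status, vision, ctrl, models gives the robot as it stands.
- The arm moves only by the shell command python3 -m inch 'ROWS' [FORCE]. ROWS is JSON, a list of rows, each an object with "claw": the gripper command: -1 is shut, 1 is fully open, values between are in proportion; "linear": the shift along the tool's x, y, z in cm, a list of three; "delta_rot": the turn, a rotation vector about the tool's x, y, z in rad, a list of three. In form: [{"claw": claw, "linear": [x, y, z], "delta_rot": [wx, wy, wz]}, ...]. A call has 1 to 8 rows; each row is the pose to reach, as a shift and turn from the pose measured when the call began, along the tool's axes at that moment; what a row does not reach only later rows make up. A row lasts 1/12 s, in which the tool goes at most 41.7 mm and 7.16 degrees, less where a joint would pass 70% of its speed; a pose out of reach is approached as far as the arm can. A call with a gripper value outside its range is refused whole. The fingers move at their own pace and stop on an object; FORCE is the grip in N (left out, the last holds). Time passes only in rows, so rows that repeat a pose let the fingers close. It gives the time, the measured TCP pose, the force and the opening at its end, in the units of the state.
- status.read_state(): the state, without advancing time (a new reading comes with each control period).
- vision.capture(name): name is "scene" or "top" or "wrist"; returns the picture (400x640x3 uint8, red, green, blue); there is no depth.
- vision.camera_info(name): a dict with "mtx" (3x3 intrinsics, pixels), "extrinsics" (4x4, takes a point from camera to world coordinates). Camera axes: x right, y down, z forward; pixel columns grow to the right and rows downward; lengths in m; the calibration is good to about 2 mm. The wrist camera is an equidistant fisheye: a pixel r from the principal point sees the ray r / f radians off the axis. A picture is of the moment at which its call begins: read the wrist's pose just before it. camera_info takes no time and is no camera call; for the wrist camera it gives the pose at the moment of the call.
- ctrl.finish_job(): hands the job in, once; it reports no verdict.
Trained networks look in the newest picture that a camera, given by its name, has taken for a name from the list of things; names that differ only in an ending like _2 or _b are one class to them, and where a whole thing is asked for, a point or a joint stands for the part that bears it (a point fixed in the world has none). Each returns a list of dicts, best first, with "p" (0 to 1); they miss things now and then, are a little off and sometimes report something else, mostly with a low value. They report only what shows in the picture. A call takes as long as a camera call.
- models.regions_of(camera, label): "region" (400x640 bool, what is visible of it) and "bbox" ([left, top, width, height] in pixels, round what is visible of it).
- models.landmark_of(camera, label): "xy" ([column, row] in pixels: a listed point, or the origin of a listed thing).
The state is a dict: "time_s": time; "joint_positions": joint angles; "dq": joint speeds; "joint_torque": joint torques, N m; "eef_pos": TCP position; "eef_rot": TCP orientation; "contact_force": force on the tool from outside, world axes, zero at the start; "torque": the same for the moment, N m; "gripper_width": finger opening in m.
Only numpy, scipy, OpenCV 4.12 (cv2) and the standard library are available. Lean on these libraries where they do the work, as an engineer would, in place of code of your own. Each camera call takes 0.05 s, during which the arm holds its last target. There are 200 camera calls.

### The job

Lock off the gas line of the microscope before its incubation chamber is serviced: push the valve's lever round until the slot across its disc lines up with the steel locking bar, then push the bar by its upright tab through the slot until it is fully home, its nose standing out beyond the keeper on the far side. Pick nothing up, and leave the things lying about where they are.

Things in the scene. Friction and masses are not known exactly. Their poses are not given: they have to be found in the camera images.
- station: lockable gas shut-off valve on its fixed aluminium L-shaped mounting plate, 8 mm thick. Origin: on the bench top under the valve's axis. Own axes: the locking bar slides along +y, z is up; the plate spans x -55 to 150, y -55 to 95 mm, and x -30 to 30, y -215 to -55 mm. At x = 108 mm a brass regulator with black knob, 100 mm high, 48 mm across; by it, at y = 58 mm, a gauge 70 mm high
- keeper (a point): top middle of the keeper, a steel block with a window for the bar, 30 x 12 mm (station x, y) and 78 mm high, on the bar's line 58 mm beyond the valve's axis (station y = 52 to 64 mm)
- rail_end (a point): end nearest the disc of the bar's aluminium guide rail, at its top face, 74.5 mm above the bench. The rail is 23 mm wide and runs straight from station y = -47 mm back to y = -208 mm; the bar slides in it and the bar's tab stands up out of it
- valve_axis (a point): centre of the locking disc, on its turning axis, at its top face, 74 mm above the bench. The disc is 84 mm across; its upper 16 mm is cut right across by a straight slot 17 mm wide with chamfered mouths; the dark slot floor is 58 mm above the bench
- disc (a joint): angle of disc and lever, rad. 0: valve shut, slot along the station's y axis in line with the bar, lever pointing to the station's -x. Grows clockwise seen from above: at +1.57 the lever would point to station +y, over the keeper. Starts at 0.7 to 1.35; turns on past 0 to -1.5, no stop at 0. Stiff (about 2 N at the grip), stays where it is left
- lever_grip (a point): point in the black grip of the valve's lever, 80 mm from the valve's axis. The grip runs from 52 to 102 mm from the axis, is 20 mm wide and lies 78 to 90 mm above the bench. It turns with the disc and passes above keeper and rail; below it is free space down to the outlet barb (40 mm above the bench, towards station -x, up to 64 mm from the axis)
- bar (a joint): travel of the locking bar along station +y, m. At 0 its nose is 60 mm short of the valve's axis; it starts at 0 to 0.012. End stop at 0.142: through slot and keeper, nose 18 mm out beyond the keeper. Bar 12 mm wide, 60 to 70 mm above the bench, nose tapered to 6 mm. Slot out of line: stopped by the disc's rim; the taper draws a small misalignment straight. About 3 N to slide, stays where left
- bar_tab (a point): centre of the bar's upright steel tab, a plate 30 mm wide across the bar (station x), 8 mm thick along it (station y) and 34 mm high, from 78 to 112 mm above the bench. It lies 136 mm behind the bar's nose, on the bar's middle line, and travels with the bar; the space behind it is free
- padlock: brass padlock lying flat beside the keeper, body 34 x 40 x 18 mm with a steel shackle to its +y; origin under the middle of its body. Leave alone
- wrench: steel spanner lying flat, 160 mm long (its x), 40 mm wide, 8 mm thick; origin under its middle. Leave alone
- phone: black phone lying flat, 72 x 148 x 9 mm; origin under its middle. Leave alone
- slide_box: white box of microscope slides, 85 x 150 x 30 mm; origin under its middle. Leave alone
- oil_bottle: small amber bottle of immersion oil with black cap, 34 mm across, 71 mm high, standing behind the rail (station x about 100 mm, y about -135 mm); origin under its middle. Leave alone
- mouse: black computer mouse on a green mat 3 mm thick, 112 x 62 x 34 mm; origin under its middle. Leave alone
- tip_box: grey box of pipette tips with clear lid, 85 x 122 x 58 mm; origin under its middle. Leave alone

How it is judged:
On the way, in this order (a step that is already met when the one before it is completed fails the run):
1. the disc is turned until its slot faces the bar, the bar still short of it (value of joint disc between -0.2 and 0.2 rad and value of joint bar below 0.035 m), for 0.1 s.
2. the bar is pushed through the slot and the keeper (value of joint bar above 0.136 m and value of joint disc between -0.1 and 0.1 rad), for 0.2 s.
At the end, for the whole second after the job is handed in: the locking bar is home, within 6 mm of its end stop (bar joint above 0.136 m), through the slot of the disc, which stands in line with it (within 0.1 rad), and both are at rest (all of step 2 and velocity of joint bar between -0.005 and 0.005 m/s and velocity of joint disc between -0.05 and 0.05 rad/s); the robot touches nothing.
It fails at once if the bar is forced past the disc with the slot out of line (value of joint bar above 0.04 m and not (value of joint disc between -0.3 and 0.3 rad)).
It fails at once if one of the things lying about (padlock, spanner, phone, slide box, oil bottle, mouse, tip box) is picked up or shifted by more than 25 mm (distance of any of padlock, wrench, phone, slide_box, oil_bottle, mouse, tip_box from where it was at the start of the episode above 0.025 m).
It also fails if it takes over 61 s, if anything falls off the work surface, if the arm or the gripper's body presses on something with over 40 N, if the wrist force passes 120 N, or if a joint passes its speed limit or range.

## Working session

There is one attempt and no reset: what is moved stays moved. The work goes in short steps, Python scripts to look and compute and a shell command to move; the robot and the scene stay as the last step left them, time stands still between calls to the robot, and variables do not carry over. Pictures are saved under pics/ and viewed, about 8 in all and at most 12, crops included, and the job is handed in when it is done.

```bash
mkdir -p pics; cat > h.py <<'E'
import numpy as np, cv2
from rig import status, vision, ctrl, models
from scipy.spatial.transform import Rotation as R
def ray(cam,xy,info=None):
    i=info or vision.camera_info(cam); K=np.array(i["mtx"]);T=np.array(i["extrinsics"])
    u=(xy[0]-K[0,2])/K[0,0]; v=(xy[1]-K[1,2])/K[1,1]
    if cam=="wrist":
        r=np.hypot(u,v); s=np.sin(r)/max(r,1e-9); d=np.array([u*s,v*s,np.cos(r)])
    else: d=np.array([u,v,1.]); d/=np.linalg.norm(d)
    return T[:3,3],T[:3,:3]@d
def tri(rs):
    A=np.zeros((3,3));b=np.zeros(3)
    for o,d in rs:
        P=np.eye(3)-np.outer(d,d);A+=P;b+=P@o
    x=np.linalg.solve(A,b); return x,[round(1e3*np.linalg.norm((np.eye(3)-np.outer(d,d))@(x-o)),1) for o,d in rs]
def atz(r,z): o,d=r; return o+d*(z-o[2])/d[2]
E
python3 - <<'E'
from h import *
s=status.read_state(); print(s)
H=dict(keeper=.078,rail_end=.0745,valve_axis=.074,lever_grip=.084,bar_tab=.095,oil_bottle=0)
rs={k:[] for k in H}
for c in ["scene","top","wrist"]:
    im=vision.capture(c); cv2.imwrite(f"pics/{c}0.png",im[:,:,::-1])
    print(c,np.array(vision.camera_info(c)["extrinsics"])[:3,3])
    for k in H:
        L=models.landmark_of(c,k)
        if L:
            r=ray(c,L[0]["xy"]); rs[k].append(r); print(" ",k,np.round(L[0]["xy"]),round(L[0]["p"],2),np.round(atz(r,H[k]),3))
for k in H:
    if len(rs[k])>1: x,e=tri(rs[k]); print(k,np.round(x,4),e)
print(status.read_state()["time_s"])
E
```

```text
{'time_s': 0.0, 'joint_positions': array([-1.21551168e+00,  4.94215849e-01,  1.34612016e+00,  1.75061535e-05,
        1.30250230e+00, -9.54894933e-02]), 'dq': array([-0.00065686,  0.00192366,  0.00025988, -0.00020652,  0.00024597,
        0.00175375]), 'joint_torque': array([-2.51185884e-03, -8.82176113e+01, -3.83860767e+01, -3.53588839e-04,
        1.01421875e-02, -5.75212130e-05]), 'eef_pos': array([ 0.27218603, -0.56224775,  0.24768365]), 'eef_rot': array([ 1.97161232,  0.45333694, -1.97190487]), 'contact_force': array([-0.62106273, -0.05724166,  0.1989574 ]), 'torque': array([0.02904473, 0.01877691, 0.00617797]), 'gripper_width': 0.08550436973865286}
scene [ 1.24434676 -0.2395523   0.7496439 ]
  keeper [366. 212.] 0.84 [0.6   0.139 0.078]
  rail_end [329. 217.] 0.81 [0.58  0.041 0.075]
  valve_axis [346. 215.] 0.69 [0.586 0.085 0.074]
  lever_grip [372. 202.] 0.72 [0.578 0.167 0.084]
  bar_tab [332. 220.] 0.7 [0.613 0.035 0.095]
  oil_bottle [302. 268.] 0.51 [ 0.656 -0.063  0.   ]
top [0.27792216 0.01425378 1.36667039]
  keeper [289. 164.] 0.78 [0.608 0.135 0.078]
  rail_end [314. 171.] 0.75 [0.587 0.05  0.075]
  valve_axis [304. 173.] 0.58 [0.579 0.085 0.074]
  lever_grip [282. 173.] 0.75 [0.574 0.157 0.084]
  bar_tab [357. 184.] 0.49 [ 0.544 -0.094  0.095]
  oil_bottle [346. 157.] 0.44 [ 0.661 -0.06   0.   ]
wrist [ 0.34238616 -0.52850235  0.37439287]
  rail_end [215. 103.] 0.61 [ 0.3   -0.43   0.075]
keeper [0.6059 0.1351 0.0848] [np.float64(0.4), np.float64(0.4)]
rail_end [ 0.4579 -0.0801 -0.0423] [np.float64(164.2), np.float64(202.1), np.float64(349.8)]
valve_axis [0.5807 0.0862 0.0688] [np.float64(1.5), np.float64(1.5)]
lever_grip [0.5765 0.1622 0.0838] [np.float64(5.2), np.float64(5.2)]
bar_tab [ 0.5749 -0.0281  0.0851] [np.float64(73.1), np.float64(73.1)]
oil_bottle [ 0.6595 -0.062   0.0035] [np.float64(2.0), np.float64(2.0)]
1.05
```

```bash
python3 - <<'E'
import cv2,numpy as np
a=cv2.imread("pics/scene0.png")[140:300,230:490];b=cv2.imread("pics/top0.png")[110:260,220:480]
f=lambda i:cv2.resize(i,(780,int(i.shape[0]*3)),interpolation=cv2.INTER_CUBIC)
o=np.vstack([f(a),f(b)]);cv2.imwrite("pics/c0.png",cv2.resize(o,(500,int(o.shape[0]*500/780))) if 0 else cv2.resize(o,(503,600)))
E
```

```text
(no output)
```

View pics/c0.png

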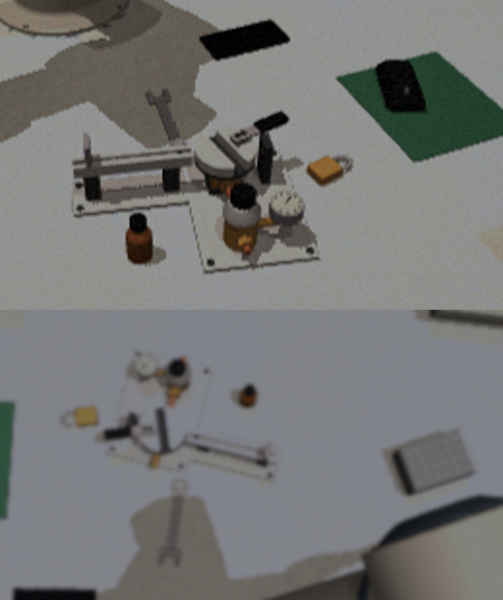

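```bash
cat >> h.py <<'E'
def go(p,ydir=None):
    "print linear(cm)/delta_rot for a target TCP position, tool down with tool y along ydir"
    s=status.read_state(); M=R.from_rotvec(s["eef_rot"]).as_matrix()
    print("linear",np.round(M.T@(np.array(p)-s["eef_pos"])*100,1),end=" ")
    if ydir is not None:
        y=np.array([*ydir,0.]);y/=np.linalg.norm(y); 
        for sg in (1,-1):
            x=np.array([0,0,-1.]);N=np.c_[x,sg*y,np.cross(x,sg*y)]
            print("rot",np.round(R.from_matrix(M.T@N).as_rotvec(),3),end=" ")
    print()
E
python3 - <<'E'
from h import *
s=status.read_state(); M=R.from_rotvec(s["eef_rot"]).as_matrix(); print(M.round(2))
T=np.array(vision.camera_info("wrist")["extrinsics"]); print((M.T@(T[:3,3]-s["eef_pos"])).round(3),(M.T@T[:3,:3]).round(2))
go([.5,.0,.33],(-.96,.27))
go([.5,.0,.33],(.27,.96))
E
```

```text
[[ 0.    0.44 -0.9 ]
 [ 0.   -0.9  -0.44]
 [-1.   -0.   -0.  ]]
[-0.126 -0.    -0.078] [[-0.   -0.31  0.95]
 [ 1.    0.    0.  ]
 [-0.    0.95  0.31]]
linear [ -8.2 -40.7 -45. ] rot [2.296 0.    0.   ] rot [-0.846 -0.     0.   ] 
linear [ -8.2 -40.7 -45. ] rot [-2.417 -0.    -0.   ] rot [ 0.725 -0.     0.   ]
```

```bash
python3 -m inch '[{"claw":-1,"linear":[-8,-20,-22],"delta_rot":[0.36,0,0]},{"claw":-1,"linear":[-8,-20,-22],"delta_rot":[0.36,0,0]},{"claw":-1,"linear":[-8,-20,-22],"delta_rot":[0.36,0,0]},{"claw":-1,"linear":[-8,-43,-43],"delta_rot":[0.725,0,0]},{"claw":-1,"linear":[-8,-43,-43],"delta_rot":[0.725,0,0]},{"claw":-1,"linear":[-8,-43,-43],"delta_rot":[0.725,0,0]},{"claw":-1,"linear":[-8,-43,-43],"delta_rot":[0.725,0,0]},{"claw":-1,"linear":[-8,-43,-43],"delta_rot":[0.725,0,0]}]'
python3 -c "
from h import *
go([.5,.05,.33],(.27,.96))"
```

```text
time_s: 1.72
eef_pos: [0.3807, -0.2605, 0.3005]
eef_rot: [-2.074, 0.289, 2.073]
contact_force: [1.2, 0.4, -0.2]
gripper_width: -0.0004
linear [ -3.  -33.1  -3. ] rot [ 3.139e+00 -0.000e+00  1.000e-03] rot [-0.003 -0.    -0.   ]
```

```bash
python3 -m inch '[{"claw":-1,"linear":[-3,-33,-3],"delta_rot":[0,0,0]},{"claw":-1,"linear":[-3,-33,-3],"delta_rot":[0,0,0]},{"claw":-1,"linear":[-3,-33,-3],"delta_rot":[0,0,0]},{"claw":-1,"linear":[-3,-33,-3],"delta_rot":[0,0,0]},{"claw":-1,"linear":[-3,-33,-3],"delta_rot":[0,0,0]},{"claw":-1,"linear":[-3,-33,-3],"delta_rot":[0,0,0]},{"claw":-1,"linear":[-3,-33,-3],"delta_rot":[0,0,0]},{"claw":-1,"linear":[-3,-33,-3],"delta_rot":[0,0,0]}]'
python3 -m inch '[{"claw":-1,"linear":[0,-5,0],"delta_rot":[0,0,0]},{"claw":-1,"linear":[0,-5,0],"delta_rot":[0,0,0]},{"claw":-1,"linear":[0,-5,0],"delta_rot":[0,0,0]}]'
cat > look.py <<'E'
from h import *
import sys
H=dict(keeper=.078,rail_end=.0745,valve_axis=.074,lever_grip=.084,bar_tab=.095)
inf=vision.camera_info("wrist"); im=vision.capture("wrist"); cv2.imwrite(f"pics/{sys.argv[1]}.png",im[:,:,::-1])
for k in H:
    for L in models.landmark_of("wrist",k)[:1]: print(k,np.round(L["xy"]),round(L["p"],2),np.round(atz(ray("wrist",L["xy"],inf),H[k]),4))
print(status.read_state()["eef_pos"],status.read_state()["time_s"])
np.savez(f"pics/{sys.argv[1]}.npz",mtx=inf["mtx"],extrinsics=inf["extrinsics"])
E
python3 look.py w1
```

```text
time_s: 2.38
eef_pos: [0.4996, 0.05, 0.3308]
eef_rot: [-2.075, 0.289, 2.072]
contact_force: [0.9, -1.0, -0.1]
gripper_width: 0.0002
time_s: 2.63
eef_pos: [0.5137, 0.1009, 0.3307]
eef_rot: [-2.077, 0.285, 2.074]
contact_force: [-0.5, -0.5, -0.1]
gripper_width: 0.0
keeper [270. 108.] 0.88 [0.603  0.1422 0.078 ]
rail_end [359. 104.] 0.71 [0.5781 0.037  0.0745]
valve_axis [318. 109.] 0.88 [0.585  0.0874 0.074 ]
lever_grip [260. 135.] 0.69 [0.5747 0.1625 0.084 ]
bar_tab [469. 108.] 0.73 [ 0.5446 -0.0958  0.095 ]
[0.51307131 0.09697735 0.33088235] 2.9333
```

View pics/w1.png

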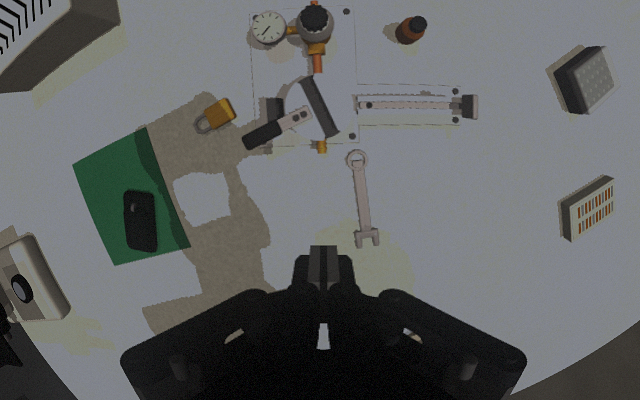

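```bash
python3 -c "
from h import *
go([.6106,.1777,.16],(.238,.971))"
```

```text
linear [ 17.1 -10.4  -7.1] rot [ 3.104e+00 -0.000e+00  2.000e-03] rot [-0.038 -0.001 -0.   ]
```

```bash
python3 -m inch '[{"claw":-1,"linear":[3,-3,-2],"delta_rot":[-0.04,0,0]},{"claw":-1,"linear":[6,-6,-4],"delta_rot":[-0.04,0,0]},{"claw":-1,"linear":[9,-8,-6],"delta_rot":[-0.04,0,0]},{"claw":-1,"linear":[12,-10.4,-7],"delta_rot":[-0.04,0,0]},{"claw":-1,"linear":[15,-10.4,-7.1],"delta_rot":[-0.04,0,0]},{"claw":-1,"linear":[17,-10.4,-7.1],"delta_rot":[-0.04,0,0]},{"claw":-1,"linear":[17,-10.4,-7.1],"delta_rot":[-0.04,0,0]}]'
python3 look.py w2
```

```text
time_s: 3.52
eef_pos: [0.608, 0.1762, 0.1563]
eef_rot: [-2.089, 0.254, 2.102]
contact_force: [-1.0, -0.5, -1.2]
gripper_width: 0.0002
rail_end [499. 212.] 0.71 [0.5746 0.0372 0.0745]
valve_axis [443. 213.] 0.81 [0.587  0.0869 0.074 ]
lever_grip [347. 256.] 0.76 [0.5756 0.1653 0.084 ]
bar_tab [616. 215.] 0.97 [ 0.5445 -0.0972  0.095 ]
[0.61093679 0.17710654 0.16303931] 3.8167
```

View pics/w2.png

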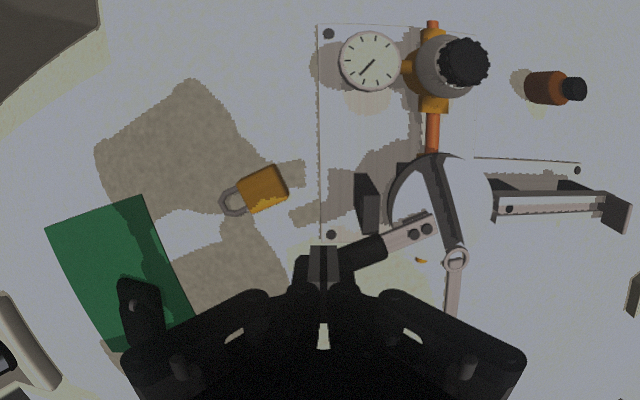

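```bash
python3 -m inch '[{"claw":-1,"linear":[2.5,0,0],"delta_rot":[0,0,0]},{"claw":-1,"linear":[5,0,0],"delta_rot":[0,0,0]},{"claw":-1,"linear":[6.8,0,0],"delta_rot":[0,0,0]},{"claw":-1,"linear":[6.8,0,0],"delta_rot":[0,0,0]}]'
cat >> h.py <<'E'
AX=np.array([.587,.0868]); Y=np.array([.232,.9727]); X=np.array([Y[1],-Y[0]])
E
python3 -c "
from h import *
for a in (1.2,1.0,.8,.6,.4,.2,.08,0):
    e=11*np.sin(a)+14.5*np.cos(a); q=(85*np.array([-np.cos(a),np.sin(a)])+(10+e)*np.array([np.sin(a),np.cos(a)]))/1e3
    print(a,end=' '); go([*(AX+X*q[0]+Y*q[1]),.095])
"
```

```text
time_s: 4.15
eef_pos: [0.6099, 0.1767, 0.0931]
eef_rot: [-2.096, 0.252, 2.094]
contact_force: [-1.0, -1.1, -0.3]
gripper_width: -0.0001
1.2 linear [-0.2  0.4  0.8] 
1.0 linear [-0.2  0.7  2.5] 
0.8 linear [-0.2  1.2  4.1] 
0.6 linear [-0.2  2.2  5.6] 
0.4 linear [-0.2  3.5  6.9] 
0.2 linear [-0.2  5.   7.9] 
0.08 linear [-0.2  6.1  8.4] 
0 linear [-0.2  6.9  8.6]
```

```bash
python3 -m inch '[{"claw":-1,"linear":[0,0.4,0.8],"delta_rot":[0,0,0]},{"claw":-1,"linear":[0,0.5,1.6],"delta_rot":[0,0,0]},{"claw":-1,"linear":[0,0.7,2.5],"delta_rot":[0,0,0]},{"claw":-1,"linear":[0,1.0,3.3],"delta_rot":[0,0,0]},{"claw":-1,"linear":[0,1.3,4.2],"delta_rot":[0,0,0]},{"claw":-1,"linear":[0,1.7,4.9],"delta_rot":[0,0,0]},{"claw":-1,"linear":[0,2.2,5.6],"delta_rot":[0,0,0]},{"claw":-1,"linear":[0,2.8,6.3],"delta_rot":[0,0,0]}]'
python3 look.py w3
python3 -c "
from h import *
for a in (.4,.3,.2,.1,0):
    e=11*np.sin(a)+14.5*np.cos(a); q=(85*np.array([-np.cos(a),np.sin(a)])+(10+e)*np.array([np.sin(a),np.cos(a)]))/1e3
    print(a,end=' '); go([*(AX+X*q[0]+Y*q[1]),.095])
"
```

```text
time_s: 4.82
eef_pos: [0.5414, 0.1643, 0.0933]
eef_rot: [-2.096, 0.251, 2.093]
contact_force: [2.7, 0.1, 0.6]
gripper_width: 0.0001
keeper [340. 138.] 0.59 [0.6002 0.1413 0.078 ]
valve_axis [451. 143.] 0.57 [0.5861 0.0873 0.074 ]
lever_grip [372. 274.] 0.85 [0.5303 0.1404 0.084 ]
bar_tab [414. 129.] 0.56 [0.5996 0.1113 0.095 ]
[0.54218149 0.16435566 0.09294528] 5.1167
0.4 linear [-0.2  0.7  0.6] 
0.3 linear [-0.2  1.4  1.2] 
0.2 linear [-0.2  2.2  1.6] 
0.1 linear [-0.2  3.1  2. ] 
0 linear [-0.2  4.1  2.3]
```

View pics/w3.png

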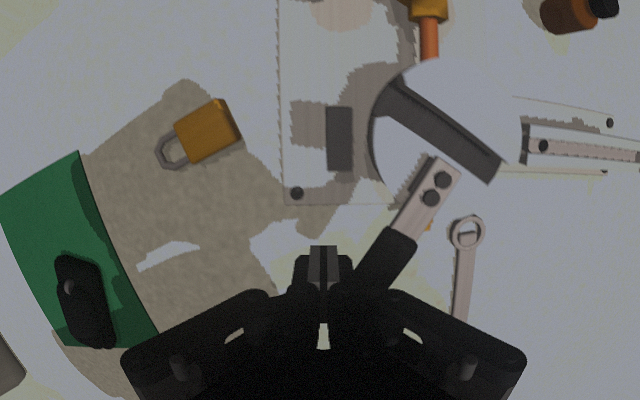

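```bash
python3 -m inch '[{"claw":-1,"linear":[0,0.7,0.6],"delta_rot":[0,0,0]},{"claw":-1,"linear":[0,1.4,1.2],"delta_rot":[0,0,0]},{"claw":-1,"linear":[0,2.2,1.6],"delta_rot":[0,0,0]},{"claw":-1,"linear":[0,2.7,1.8],"delta_rot":[0,0,0]},{"claw":-1,"linear":[0,3.1,2.0],"delta_rot":[0,0,0]},{"claw":-1,"linear":[0,3.1,2.0],"delta_rot":[0,0,0]}]'
python3 look.py w4
python3 -c "
from h import *
for a in (.1,.05,0):
    e=11*np.sin(a)+14.5*np.cos(a); q=(85*np.array([-np.cos(a),np.sin(a)])+(10+e)*np.array([np.sin(a),np.cos(a)]))/1e3
    print(a,end=' '); go([*(AX+X*q[0]+Y*q[1]),.095])
"
```

```text
time_s: 5.62
eef_pos: [0.5146, 0.1381, 0.093]
eef_rot: [-2.094, 0.253, 2.095]
contact_force: [-0.5, 0.5, -0.5]
gripper_width: 0.0002
keeper [270.  92.] 0.82 [0.6017 0.141  0.078 ]
rail_end [484. 102.] 0.92 [0.5765 0.0393 0.0745]
valve_axis [394.  96.] 0.88 [0.5871 0.0856 0.074 ]
lever_grip [375. 256.] 0.66 [0.5139 0.111  0.084 ]
[0.51546667 0.13911182 0.09286381] 5.9167
0.1 linear [-0.2  0.   0. ] 
0.05 linear [-0.2  0.5  0.2] 
0 linear [-0.2  1.   0.3]
```

View pics/w4.png

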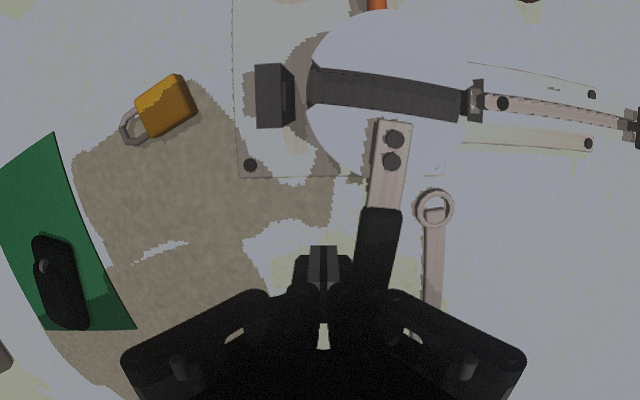

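```bash
python3 - <<'E'
from h import *
f=np.load("pics/w4.npz")
g=lambda p,z: atz(ray("wrist",p,f),z)[:2]
def an(p,q,z): d=g(p,z)-g(q,z); return round(float(np.arctan2(d[0],d[1])),3)
print("station",np.arctan2(*Y))
print(an((318,67),(463,88),.074),an((310,103),(458,122),.074),an((318,67),(463,88),.058))
print("rail",an((484,94),(636,121),.0745),an((484,110),(636,135),.0745))
print("keeper-tab",an((270,92),(634,128),.085))
E
```

```text
station 0.2341369418217427
0.325 0.328 0.325
rail 0.217 0.229
keeper-tab 0.234
```

```bash
python3 -m inch '[{"claw":-1,"linear":[0,0.3,0.1],"delta_rot":[0,0,0]},{"claw":-1,"linear":[0,0.6,0.2],"delta_rot":[0,0,0]},{"claw":-1,"linear":[0,0.9,0.3],"delta_rot":[0,0,0]},{"claw":-1,"linear":[0,0.9,0.3],"delta_rot":[0,0,0]}]'
python3 -m inch '[{"claw":-1,"linear":[0,-2,0],"delta_rot":[0,0,0]},{"claw":-1,"linear":[-4,-2,0],"delta_rot":[0,0,0]},{"claw":-1,"linear":[-8,-2,0],"delta_rot":[0,0,0]},{"claw":-1,"linear":[-10,-2,0],"delta_rot":[0,0,0]},{"claw":-1,"linear":[-10,-2,0],"delta_rot":[0,0,0]}]'
python3 look.py w5
```

```text
time_s: 6.25
eef_pos: [0.51, 0.1306, 0.0929]
eef_rot: [-2.095, 0.252, 2.094]
contact_force: [0.0, -0.4, -0.3]
gripper_width: 0.0
time_s: 6.67
eef_pos: [0.5166, 0.1505, 0.1972]
eef_rot: [-2.101, 0.25, 2.087]
contact_force: [1.3, -0.5, 0.4]
gripper_width: -0.0003
keeper [307.  96.] 0.95 [0.6025 0.1418 0.078 ]
rail_end [120. 242.] 0.74 [0.5215 0.3682 0.0745]
valve_axis [379. 100.] 0.82 [0.5866 0.0868 0.074 ]
lever_grip [376. 197.] 0.9 [0.5107 0.1071 0.084 ]
bar_tab [575. 116.] 0.72 [ 0.5469 -0.0991  0.095 ]
[0.5140652  0.149927   0.19171217] 6.9667
```

View pics/w5.png

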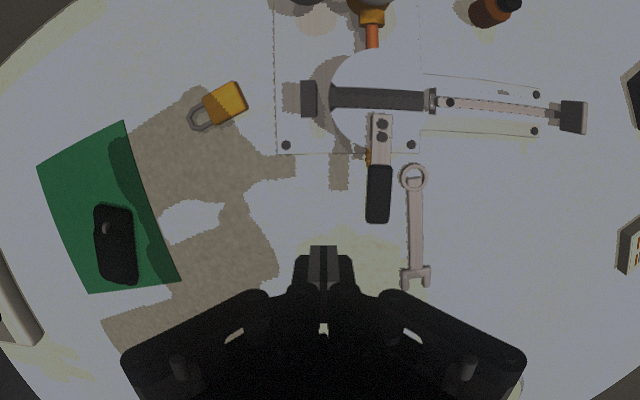

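```bash
python3 -c "
from h import *
for t,z in ((-.24,.18),(-.24,.103),(-.2075,.103),(-.0695,.103)): go([*(AX+Y*t),z],Y)"
```

```text
linear [ 1.2 28.4 -8.7] rot [ 3.136e+00 -2.000e-03 -3.000e-03] rot [-0.005  0.002 -0.002] 
linear [ 8.9 28.4 -8.7] rot [ 3.136e+00 -2.000e-03 -3.000e-03] rot [-0.005  0.002 -0.002] 
linear [ 8.9 25.1 -8.7] rot [ 3.136e+00 -2.000e-03 -3.000e-03] rot [-0.005  0.002 -0.002] 
linear [ 8.9 11.3 -8.6] rot [ 3.136e+00 -2.000e-03 -3.000e-03] rot [-0.005  0.002 -0.002]
```

```bash
python3 -m inch '[{"claw":-1,"linear":[0,4,-2],"delta_rot":[0,0,0]},{"claw":-1,"linear":[0,8,-4],"delta_rot":[0,0,0]},{"claw":-1,"linear":[0,12,-6],"delta_rot":[0,0,0]},{"claw":-1,"linear":[0,16,-8],"delta_rot":[0,0,0]},{"claw":-1,"linear":[0,20,-8.7],"delta_rot":[0,0,0]},{"claw":-1,"linear":[0.5,24,-8.7],"delta_rot":[0,0,0]},{"claw":-1,"linear":[1,28.4,-8.7],"delta_rot":[0,0,0]},{"claw":-1,"linear":[1,28.4,-8.7],"delta_rot":[0,0,0]}]'
python3 look.py w6; python3 -c "
from h import *
go([*(AX+Y*-.24),.103],Y)"
```

```text
time_s: 7.63
eef_pos: [0.5296, -0.1512, 0.1805]
eef_rot: [-2.089, 0.257, 2.098]
contact_force: [-0.5, -1.0, -0.6]
gripper_width: -0.0001
keeper [ 44. 207.] 0.89 [0.599  0.1442 0.078 ]
rail_end [115. 202.] 0.75 [0.5775 0.0354 0.0745]
valve_axis [ 81. 205.] 0.69 [0.586  0.0846 0.074 ]
lever_grip [ 92. 278.] 0.65 [0.5094 0.1081 0.084 ]
bar_tab [243. 205.] 0.71 [ 0.5495 -0.0962  0.095 ]
[ 0.53135994 -0.14554198  0.18173308] 7.9333
linear [ 7.9  0.1 -0. ] rot [ 3.137e+00 -2.000e-03 -4.000e-03] rot [-0.004  0.002 -0.001]
```

View pics/w6.png

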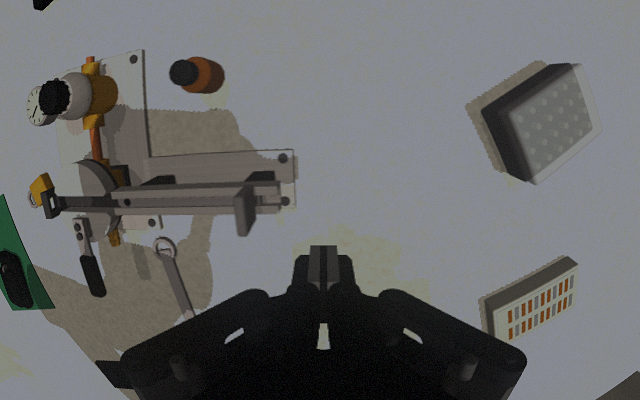

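```bash
python3 -m inch '[{"claw":-1,"linear":[3,0,-0.2],"delta_rot":[0,0,0]},{"claw":-1,"linear":[6,0,-0.2],"delta_rot":[0,0,0]},{"claw":-1,"linear":[7.9,0,-0.2],"delta_rot":[0,0,0]},{"claw":-1,"linear":[7.9,0,-0.2],"delta_rot":[0,0,0]},{"claw":-1,"linear":[7.9,-1.5,-0.2],"delta_rot":[0,0,0]},{"claw":-1,"linear":[7.9,-2.5,-0.2],"delta_rot":[0,0,0]},{"claw":-1,"linear":[7.9,-3.3,-0.2],"delta_rot":[0,0,0]},{"claw":-1,"linear":[7.9,-3.8,-0.2],"delta_rot":[0,0,0]}]'
python3 -c "
from h import *
go([*(AX+Y*-.0695),.103],Y)"
```

```text
time_s: 8.6
eef_pos: [0.5427, -0.108, 0.1037]
eef_rot: [-2.095, 0.251, 2.098]
contact_force: [-1.2, -3.0, 1.4]
gripper_width: -0.0001
linear [  0.  -13.    0.2] rot [ 3.139e+00 -2.000e-03 -2.000e-03] rot [-0.003  0.001 -0.002]
```

In contact at about 3 N, where expected. I'll push the bar on in steps.

```bash
python3 -m inch '[{"claw":-1,"linear":[0,-0.8,0],"delta_rot":[0,0,0]},{"claw":-1,"linear":[0,-1.6,0],"delta_rot":[0,0,0]},{"claw":-1,"linear":[0,-2.4,0],"delta_rot":[0,0,0]},{"claw":-1,"linear":[0,-3.2,0],"delta_rot":[0,0,0]},{"claw":-1,"linear":[0,-4,0.1],"delta_rot":[0,0,0]},{"claw":-1,"linear":[0,-4.8,0.1],"delta_rot":[0,0,0]},{"claw":-1,"linear":[0,-5.6,0.1],"delta_rot":[0,0,0]}]'
python3 -m inch '[{"claw":-1,"linear":[0,-0.8,0],"delta_rot":[0,0,0]},{"claw":-1,"linear":[0,-1.6,0],"delta_rot":[0,0,0]},{"claw":-1,"linear":[0,-2.4,0],"delta_rot":[0,0,0]},{"claw":-1,"linear":[0,-3.2,0],"delta_rot":[0,0,0]},{"claw":-1,"linear":[0,-4,0],"delta_rot":[0,0,0]},{"claw":-1,"linear":[0,-4.8,0.1],"delta_rot":[0,0,0]},{"claw":-1,"linear":[0,-5.6,0.1],"delta_rot":[0,0,0]}]'
python3 -c "
from h import *
go([*(AX+Y*-.0695),.103],Y)"
```

```text
time_s: 9.18
eef_pos: [0.5553, -0.0526, 0.1037]
eef_rot: [-2.096, 0.251, 2.097]
contact_force: [0.3, -2.8, 2.5]
gripper_width: -0.0001
time_s: 9.77
eef_pos: [0.5677, 0.0028, 0.1035]
eef_rot: [-2.096, 0.251, 2.097]
contact_force: [-0.5, -4.0, 0.8]
gripper_width: -0.0004
linear [ 0.1 -1.7  0.1] rot [ 3.139e+00 -2.000e-03 -0.000e+00] rot [-0.003  0.    -0.001]
```

```bash
python3 -m inch '[{"claw":-1,"linear":[0,-0.5,0],"delta_rot":[0,0,0]},{"claw":-1,"linear":[0,-1,0],"delta_rot":[0,0,0]},{"claw":-1,"linear":[0,-1.4,0],"delta_rot":[0,0,0]},{"claw":-1,"linear":[0,-1.4,0],"delta_rot":[0,0,0]}]'
python3 -m inch '[{"claw":-1,"linear":[0,-0.2,0],"delta_rot":[0,0,0]},{"claw":-1,"linear":[0,-0.4,0],"delta_rot":[0,0,0]}]'
```

```text
time_s: 10.1
eef_pos: [0.5709, 0.0165, 0.1035]
eef_rot: [-2.096, 0.251, 2.098]
contact_force: [-1.8, -3.4, 1.2]
gripper_width: 0.0001
time_s: 10.27
eef_pos: [0.5711, 0.0175, 0.1036]
eef_rot: [-2.098, 0.256, 2.102]
contact_force: [-11.7, -52.2, 9.7]
gripper_width: 0.0
```

```bash
python3 -m inch '[{"claw":-1,"linear":[0,1.5,0],"delta_rot":[0,0,0]},{"claw":-1,"linear":[0,3,0],"delta_rot":[0,0,0]},{"claw":-1,"linear":[-4,3,1],"delta_rot":[0,0,0]},{"claw":-1,"linear":[-8,3,2],"delta_rot":[0,0,0]},{"claw":-1,"linear":[-12,0,3],"delta_rot":[0,0,0]},{"claw":-1,"linear":[-14,-3,4],"delta_rot":[0,0,0]},{"claw":-1,"linear":[-14,-6,4],"delta_rot":[0,0,0]},{"claw":-1,"linear":[-14,-6,4],"delta_rot":[0,0,0]}]'
python3 look.py w7; python3 -c "
import cv2
cv2.imwrite('pics/w7c.png',cv2.resize(cv2.imread('pics/w7.png')[20:260,200:520],(800,600)))"
```

```text
time_s: 10.93
eef_pos: [0.5478, 0.0909, 0.2454]
eef_rot: [-2.102, 0.251, 2.098]
contact_force: [-0.5, -0.2, -1.1]
gripper_width: 0.0
keeper [259. 146.] 0.79 [0.6002 0.1406 0.078 ]
rail_end [370. 143.] 0.57 [0.5773 0.0359 0.0745]
valve_axis [315. 147.] 0.84 [0.5854 0.0887 0.074 ]
lever_grip [315. 225.] 0.9 [0.5101 0.1063 0.084 ]
bar_tab [375. 148.] 0.88 [0.5747 0.0345 0.095 ]
[0.54625119 0.08543673 0.24265703] 11.2333
```

View pics/w7c.png

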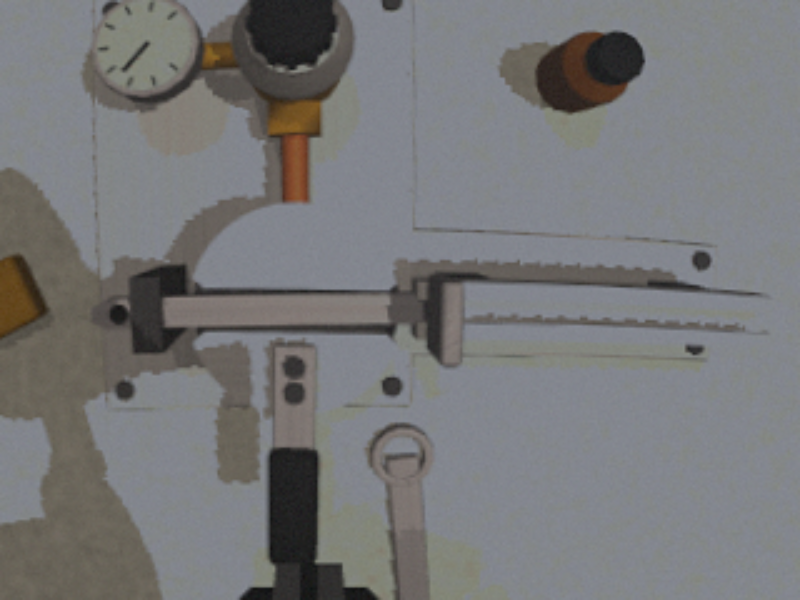

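```bash
python3 -c "
from rig import ctrl,status
print(status.read_state()['dq'].round(3)); print(ctrl.finish_job())"
```

```text
[-0.004  0.    -0.002  0.001  0.001  0.001]
the job is handed in; nothing more can be done
None
```

The valve is locked off and the job was handed in at about 11 s, though no verdict came back. With shut fingers I pushed the lever from about 1.19 rad to about 0.03 rad. I then pushed the bar by its tab until it stopped, backed off and raised the arm clear.

- **Bar:** it slid steadily at about 3–4 N. In the last picture it runs through the slot and keeper. The tab is about 54 mm behind the valve's axis, which matches the 142 mm end stop. A dark end shows beyond the keeper, which I take to be the nose.
- **Disc:** the slot looks in line with the bar. I did not measure its angle again after the push.
- **Force:** the wrist force rose to about 53 N when the bar hit its stop. That is above the 40 N limit for the arm and gripper body, but only the fingertips should have been touching. It is well under the 120 N wrist limit.
- **Loose things:** the arm stayed clear of all of them. The oil bottle, padlock and spanner show no shift in the last picture; the others were not in that view.
- **Detections that disagreed:** the network put the rail end and the tab in clearly wrong places in a few views. I ignored those, because the other views agreed to within several millimetres and fit the given sizes.

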